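# Take the light reading in the plane of a solar module

### The job

Set up the short-circuit reading of the solar module: first slide the rheostat's grip fully home against its stop at the end that carries two binding posts. Then pick up the cordless irradiance meter and hold it, window up and lengthwise up the slope (either way round), on the middle of the bare plate beside the module, tilted to the plate's slope so that it lies flush with both rubber feet bearing gently on the plate. Finish while still gripping the meter and holding it there - do not let go - with the module's tilt not shifted and everything else on the bench left alone.

Things in the scene. Friction and masses are not known exactly. Their poses are not given: they have to be found in the camera images.
- rheostat: Slide rheostat, fixed on the bench: a brown wire-wound tube 60 mm across between two grey end plates 260 mm apart, with a steel bar along its top, top of the end plates 118 mm above the bench, 96 mm wide, 292 mm long with posts. Origin at the centre of its underside; its x axis runs along the tube towards the end that carries two binding posts (the other end has one post), z up.
- wiper (a joint): Travel of the rheostat's sliding grip along the rheostat's +x axis, in m: 0 at the stop of the one-post end, 0.160 against the stop of the two-post end. Sliding takes about 3 N and it stays where it is left.
- wiper_grip (a point): Centre of the black grip knob that stands on the rheostat's slider, 133 mm above the bench. The knob is an upright block 24 x 24 mm and 34 mm high (116 to 150 mm above the bench), sides along the rheostat's axes; 4 mm below it is the slider's block, 26 mm wide and 30 mm long. Its axes are the rheostat's.
- meter: Cordless irradiance meter, loose on the bench, about 0.22 kg: a plain grey box 130 x 44 x 32 mm (47 mm wide near its ends) with a white round window on top near one end. Origin at the centre of its underside, level with the soles of its two feet; x along its length towards the window, z up out of its top. Grip it by the middle 60 mm of its sides.
- foot_front: Rubber foot across the meter's underside at its window end: strip 12 mm (along the meter) x 40 mm x 3 mm. Origin at the centre of its sole, 54 mm from the meter's origin along +x. Same axes as the meter.
- foot_rear: Rubber foot across the meter's underside at its other end, same size; origin at the centre of its sole, 54 mm from the meter's origin along -x.
- stand: Solar-module stand, fixed on the bench: base plate 190 x 330 x 10 mm with an upright and clamp knob at each end; overall 360 mm across the knobs. Origin at the centre of its underside, z up, x away from the robot, y along the tilt axis. The tilt axis lies 130 mm above the bench.
- carrier: Tilting aluminium carrier, 180 (x, up the slope) x 302 mm (y), held by friction on the stand's tilt axis, low edge nearest the robot; slope 11 to 32 degrees. Pressing an edge with over about 60 N shifts it. Origin on the tilt axis at its middle, z square out of the face. A dark framed module 170 x 165 x 16 mm covers its right part (y below +18 mm); the rest, at its left end, is the bare plate.
- plate_face (a point): Centre of the bare plate on its upper face, 12 mm above the tilt axis square to the face, 85 mm left of the carrier's middle. The bare plate is 180 mm (x, up the slope) x about 130 mm (y); the module's 16 mm high frame begins 67 mm to its right. z is square out of the face, x up the slope.
- carrier_edge (a point): Point on the carrier's upper edge, 90 mm up the slope from plate_face; shows whether the tilt has been shifted.
- multimeter: Pocket multimeter, not to be moved: dark box 125 x 66 x 33 mm with a round dial, loose on the bench. Origin at the centre of its underside, x along its length.
- decade_box: Resistance decade box, not to be moved: black box 115 x 235 x 75 mm with eight knobs, outside the rheostat. Origin at the centre of its underside, y along its length.
- panel_meter: Analogue panel meter, not to be moved: white box 80 x 100 x 140 mm with a round dial, at the front right. Origin at the centre of its underside.
- contact_jar: Small amber jar, not to be moved: 56 mm across, 75 mm high, at the front left. Origin at the centre of its underside.
- screwdriver: Screwdriver lying on the bench at the front left, 160 mm long, not to be moved. Origin under its middle, x along its length.
Not all that is in view belongs to the job. There is more than one size of the meter; the job needs the larger.

How it is judged:
On the way, in this order (a step that is already met when the one before it is completed fails the run):
1. the rheostat's grip is fully home at the stop of its two-post end (value of joint wiper above 0.156 m), for 0.2 s.
2. the irradiance meter is gripped and lifted clear of the bench (height (world z) of meter above 0.04 m and contact force between the fingers and meter above 2 N), for 0.2 s.
At the end, for the whole second after the job is handed in: Grip within 4 mm of the two-post stop; meter held (fingers over 2 N), at rest, centred on the bare plate within 29 mm up the slope and 25 mm across, lengthwise within 0.3 rad, flush within 0.05 rad, each foot bearing over 0.4 N, under 30 N in all; carrier edge moved under 6 mm (value of joint wiper above 0.156 m and contact force between the fingers and meter above 2 N and contact force between each of foot_front, foot_rear and carrier above 0.4 N and contact force between meter and carrier below 30 N and angle between the z axis of meter and the z axis of plate_face, either way round below 0.05 rad and angle between the x axis of meter and the x axis of plate_face, either way round below 0.3 rad and x of meter in the frame of plate_face between -0.029 and 0.029 m and y of meter in the frame of plate_face between -0.025 and 0.025 m and linear speed of meter below 0.01 m/s and distance of carrier_edge from where it was at the start of the episode below 0.006 m); the arm keeps its last pose, push and grip.
It fails at once if the meter is pressed hard (over 45 N) on the carrier (contact force between meter and carrier above 45 N).
It fails at once if the module's tilt is shifted (carrier edge moved over 8 mm) (distance of carrier_edge from where it was at the start of the episode above 0.008 m).
It fails at once if another thing on the bench is moved over 20 mm (distance of any of multimeter, decade_box, panel_meter, contact_jar, screwdriver from where it was at the start of the episode above 0.02 m).
It also fails if it takes over 58 s, if anything falls off the work surface, if the arm or the gripper's body presses on something with over 40 N, if the wrist force passes 120 N, or if a joint passes its speed limit or range.

### The arm

A 7-joint arm with a two-finger parallel gripper is mounted at the origin on the work surface. World frame = base frame: x ahead of the robot, y to its left, z up, the work surface at z = 0. Lengths are in m, angles in rad, forces in N, time in s.
With the tool pointing down it reaches from about 0.425 to 0.925 m from the base axis. Payload 6.8 kg.
Tool frame: the origin (TCP) lies at the very end of the fingers, on their centre line; the grasp point (between the pads) lies 19 mm behind it; z points along the fingers, y is the line along which they close (so a half turn about z gives the same grasp; the last joint's range is limited). The gripper opens to 85 mm and grips with 20 to 120 N. Pads are 22 mm wide; open, the fingers measure 114 mm over their backs; the gripper's body (76 mm by 85 mm) begins 54 mm behind the grasp point. The pads swing forward as they close: fully open they stand 13 mm farther back than shut.
Start: joints at [-0.108, 0.477, 0.022, 1.555, -0.011, 1.109, -0.083], TCP at [0.675, 0, 0.231] pointing down, gripper open.
Joint ranges: [-2.96, 2.96], [-0.34, 2.1], [-1.41, 1.46], [0.24, 2.44], [-1.37, 4.51], [0.17, 1.92], [-2.96, 2.96]. Speed limits (rad/s): [2.39, 2.39, 3.14, 3.14, 3.14, 3.14, 3.14].

### API

Orientations are given as a unit quaternion [w, x, y, z].
In Python, from station import bot gives the robot as it stands. The module is installed in compiled form; this text tells all that it offers.
- The arm moves only by the shell command python3 -m jog 'ROWS' [OPENING] [FORCE]. ROWS is JSON, a list of rows, each a list of 4 numbers: the shift along the tool's x, y, z in cm, then the turn about the tool's z in rad. In form: [[x, y, z, spin], ...]. A call has 1 to 20 rows; each row is the pose to reach, as a shift and turn from the pose commanded when the call began, along the tool's axes at that moment; what a row does not reach only later rows make up. A row lasts 1/12 s, in which the tool goes at most 41.7 mm and 7.16 degrees, less where a joint would pass 70% of its speed; a pose out of reach is approached as far as the arm can. A call with a gripper value outside its range is refused whole. OPENING is the closure, from -1 (fully open) to 1 (shut), set as the call begins (- or left out, the last holds). The fingers move at their own pace and stop on an object; FORCE is the grip in N (left out, the last holds). Time passes only in rows, so rows that repeat a pose let the fingers close. It gives the time, the measured TCP pose, the force, the opening and the grip force at its end, in the units of the state.
- bot.get_obs(): the state, without advancing time (a new reading comes with each control period).
- bot.read_camera(name): name is "scene" or "side" or "wrist"; returns a dict with "pixels" (400x640x3 uint8, red, green, blue), "depth" (400x640 float32, m along the optical axis (not along the pixel's ray), 0 where there is no reading), "fovy" (degrees; the focal length in pixels is half the picture's height over the tangent of half this angle, whatever the lens; pixels are square), "cx", "cy" (the principal point, pixels), "pose" (4x4, takes a point from camera to world coordinates). Camera axes: x right, y down, z forward; pixel columns grow to the right and rows downward; lengths in m; the calibration is good to about 2 mm. A picture is of the moment at which its call begins.
- bot.hand_in(): hands the job in; it is judged then, once.
The state is a dict: "t": time; "q": joint angles; "joint_vel": joint speeds; "joint_torque": joint torques, N m; "eef_pos": TCP position; "tool_rot": TCP orientation; "contact_force": force on the tool from outside, world axes, zero at the start; "torque": the same for the moment, N m; "gripper_width": opening from 0.0 (shut) to 1.0 (fully open); "grasp_force": force on a finger pad.
Only numpy, scipy, OpenCV 4.12 (cv2) and the standard library are available. Lean on these libraries where they do the work, as an engineer would, in place of code of your own. Each camera call takes 0.05 s, during which the arm holds its last target. There are 200 camera calls.

## Working session

There is one attempt and no reset: what is moved stays moved. The work goes in short steps, Python scripts to look and compute and a shell command to move; the robot and the scene stay as the last step left them, time stands still between calls to the robot, and variables do not carry over. Pictures are saved under pics/ and viewed, at most 10 in all, crops included, and the job is handed in when it is done.

```bash
mkdir -p pics
cat > h.py <<'E'
import numpy as np, cv2, pickle
from station import bot
def cam(n, save=None):
    c=bot.read_camera(n)
    if save: cv2.imwrite('pics/'+save, c['pixels'][:,:,::-1])
    c['f']=200/np.tan(np.radians(c['fovy'])/2); return c
def pts(c):
    v,u=np.mgrid[:400,:640]; d=c['depth']
    P=np.stack([(u-c['cx'])/c['f']*d,(v-c['cy'])/c['f']*d,d],-1)
    return P@c['pose'][:3,:3].T+c['pose'][:3,3]
def ray(c,u,v,z):
    r=c['pose'][:3,:3]@np.array([(u-c['cx'])/c['f'],(v-c['cy'])/c['f'],1]); o=c['pose'][:3,3]
    return o+r*(z-o[2])/r[2]
def proj(c,p):
    q=c['pose'][:3,:3].T@(np.array(p)-c['pose'][:3,3]); return c['f']*q[:2]/q[2]+[c['cx'],c['cy']]
E
python3 - <<'E'
from h import *
for n in ['scene','side','wrist']:
    c=cam(n,n+'0.png'); pickle.dump(c,open(n+'0.pkl','wb')); print(n,c['fovy'],c['cx'],c['cy'],c['pose'].round(3).tolist(),(c['depth']>0).mean())
o=bot.get_obs(); print(o)
E
```

```text
scene 49.472300465503416 319.7149573979057 201.11915099919764 [[-0.841, 0.387, -0.377, 1.05], [0.54, 0.578, -0.611, 0.869], [-0.019, -0.718, -0.696, 1.182], [0.0, 0.0, 0.0, 1.0]] 0.996140625
side 46.80465228897165 321.8229730427847 199.24637265594157 [[-0.846, -0.366, 0.387, -0.124], [-0.533, 0.552, -0.642, 0.912], [0.021, -0.749, -0.662, 1.135], [0.0, 0.0, 0.0, 1.0]] 0.995734375
wrist 70.96747350388043 316.9405142207678 199.42017754238827 [[1.0, 0.0, -0.003, 0.675], [-0.0, -0.957, -0.289, 0.074], [-0.003, 0.289, -0.957, 0.372], [0.0, 0.0, 0.0, 1.0]] 0.99615625
{'t': 0.15, 'q': array([-0.10810426,  0.47763203,  0.02237745,  1.55617304, -0.01150696,
        1.10931636, -0.08313111]), 'joint_vel': array([ 0.00074072, -0.00344797,  0.00145428, -0.00452009, -0.00067917,
        0.00025675, -0.00084732]), 'joint_torque': array([ 1.55385478e-03, -5.96924365e+01,  1.60940632e+00, -2.81490952e+01,
        1.26662746e-02,  6.56643446e-03,  5.58682734e-05]), 'eef_pos': array([ 6.74561262e-01, -1.85823392e-05,  2.30556705e-01]), 'tool_rot': array([-4.56160183e-04,  7.07120392e-01,  7.07092823e-01, -5.31091614e-04]), 'contact_force': array([ 0.71782939,  0.00735503, -0.64513984]), 'torque': array([-0.01099093, -0.02654054, -0.02116753]), 'grasp_force': 0.0, 'gripper_width': 0.9971164040210801}
```

View pics/scene0.png

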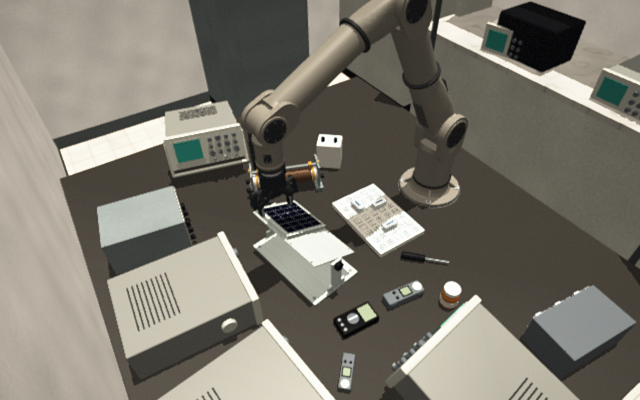

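View pics/side0.png

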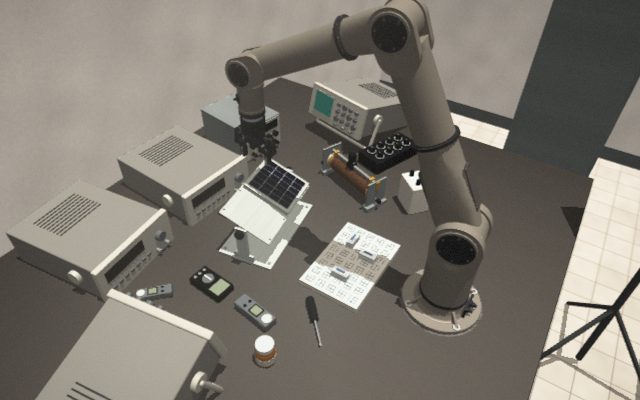

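Two grey meters are candidates: A at side (255,310) / scene (403,293), and B at side (153,292) / scene (346,370). I'll measure their sizes, the rheostat and the plate, then check the crops.

Run:
```python
from h import *
L=lambda n:pickle.load(open(n+'0.pkl','rb'))
s,d,w=L('scene'),L('side'),L('wrist')
def crop(c,x,y,wd,ht,k): return cv2.resize(c['pixels'][y:y+ht,x:x+wd,::-1],None,fx=k,fy=k,interpolation=cv2.INTER_CUBIC)
a=crop(d,310,130,100,90,4); b=crop(d,130,270,160,75,2.5); e=crop(s,320,270,120,125,2.88)
a=cv2.resize(a,(400,360)); e=cv2.resize(e,(346,360)); top=np.hstack([a,e]); b=cv2.copyMakeBorder(b,0,0,0,max(0,746-b.shape[1]),cv2.BORDER_CONSTANT)
cv2.imwrite('pics/crop1.png',np.vstack([top,b[:,:746]]))
# blobs standing above bench
for n,c in (('scene',s),('side',d)):
    P=pts(c); print(n,'bench z',np.median(P[(abs(P[...,2])<.02)][:,2]))
    m=((P[...,2]>.02)&(P[...,2]<.045)&(P[...,0]>.3)&(P[...,0]<1.1)&(P[...,1]>.05)&(P[...,1]<.6)).astype(np.uint8)
    k,lab,st,ce=cv2.connectedComponentsWithStats(m)
    for i in range(1,k):
        if st[i,4]<60: continue
        q=P[lab==i]; r=cv2.minAreaRect(q[:,:2].astype(np.float32)); print(ce[i].round(),st[i,4],np.round(r[0],3),np.round(r[1],3),round(r[2],1),'ztop',np.percentile(q[:,2],90).round(4), c['pixels'][lab==i].mean(0).round())
# plate: bright pixels above bench, fit plane (side)
for n,c in (('scene',s),('side',d)):
    P=pts(c); hsv=cv2.cvtColor(c['pixels'],cv2.COLOR_RGB2HSV)
    m=((P[...,2]>.08)&(P[...,2]<.2)&(hsv[...,2]>130)&(hsv[...,1]<60)&(P[...,0]>.4)&(P[...,0]<.9)&(P[...,1]>-.1)&(P[...,1]<.3)).astype(np.uint8)
    k,lab,st,ce=cv2.connectedComponentsWithStats(m); i=1+np.argmax(st[1:,4]); q=P[cv2.erode((lab==i).astype(np.uint8),np.ones((5,5)))>0]
    for _ in range(4):
        A=np.c_[q[:,:2],np.ones(len(q))]; co=np.linalg.lstsq(A,q[:,2],rcond=None)[0]; q=q[abs(q[:,2]-A@co)<.004]
    print(n,'plate',len(q),co,'slope deg',np.degrees(np.arctan(np.hypot(*co[:2]))),cv2.minAreaRect(P[lab==i][:,:2].astype(np.float32)),P[lab==i].min(0),P[lab==i].max(0))
# rheostat
    m=((P[...,2]>.05)&(P[...,2]<.16)&(P[...,0]>.3)&(P[...,0]<.9)&(P[...,1]>-.5)&(P[...,1]<-.12))
    q=P[m]; print('rheo',len(q),cv2.minAreaRect(q[:,:2].astype(np.float32)))
    q=P[m&(P[...,2]>.128)&(hsv[...,2]<80)]; print('knob',len(q),np.median(q,0),q.min(0),q.max(0))
```

```text
scene bench z -0.0003087690693875933
[379. 237.] 541 [0.346 0.119] [0.091 0.135] 1.3 ztop 0.026 [223. 222. 214.]
[335. 284.] 83 [0.587 0.203] [0.07  0.011] 6.8 ztop 0.0406 [128. 130. 120.]
[403. 293.] 559 [0.43  0.348] [0.047 0.131] 80.8 ztop 0.0352 [140. 144. 137.]
[447. 301.] 99 [0.336 0.444] [0.029 0.056] 27.5 ztop 0.0428 [108.  92.  76.]
[355. 319.] 814 [0.605 0.335] [0.067 0.126] 86.3 ztop 0.0308 [ 98. 101.  89.]
[249. 321.] 124 [0.882 0.174] [0.012 0.089] 80.3 ztop 0.0418 [75. 73. 65.]
[200. 344.] 260 [1.023 0.163] [0.007 0.155] 87.0 ztop 0.0425 [63. 62. 55.]
[346. 371.] 454 [0.721 0.451] [0.102 0.036] 47.1 ztop 0.0281 [161. 165. 156.]
side bench z -0.000988109419245764
[152. 196.] 99 [1.032 0.165] [0.008 0.135] 85.6 ztop 0.042 [79. 76. 70.]
[195. 210.] 261 [0.863 0.143] [0.173 0.093] 43.2 ztop 0.043 [99. 97. 89.]
[132. 267.] 552 [0.836 0.416] [0.309 0.111] 76.4 ztop 0.0427 [103. 100.  93.]
[243. 255.] 108 [0.589 0.204] [0.069 0.012] 12.2 ztop 0.041 [120. 121. 113.]
[321. 272.] 591 [0.346 0.118] [0.091 0.136] 0.3 ztop 0.0248 [213. 213. 205.]
[ 52. 269.] 121 [1.033 0.567] [0.134
[... 722 characters left out ...]
3439445496), (0.6071780323982239, 0.3610047996044159), 20.085342407226562)
knob 16 [ 0.59442512 -0.49250657  0.13691587] [ 0.5861999  -0.49988794  0.12935447] [ 0.64334207 -0.12569549  0.15825174]
side plate 1213 [ 0.42262114  0.08136675 -0.1229469 ] slope deg 23.286202248064388 ((0.6084404587745667, 0.05776892602443695), (0.17040874063968658, 0.30145323276519775), 9.105159759521484) [ 0.50470722 -0.0975836   0.09875664] [0.71484236 0.20691372 0.19246857]
rheo 2025 ((0.5999523997306824, -0.31004858016967773), (0.5997689962387085, 0.37971651554107666), 0.07148873805999756)
knob 78 [ 0.49525477 -0.30980558  0.14141953] [ 0.47868202 -0.49868633  0.12803508] [ 0.89661566 -0.12393732  0.15746133]
```

View pics/crop1.png

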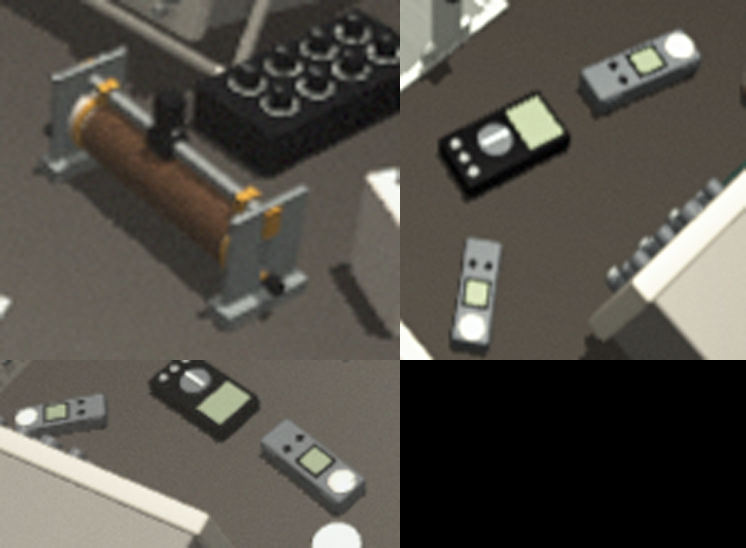

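View pics/wrist0.png

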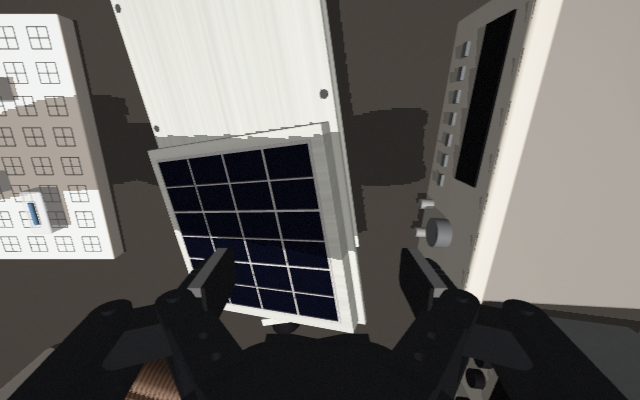

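The crop shows that meter A, the one nearer the jar, is the larger: 131 x 47 mm with its top at 34 mm. Meter B is 100 x 37 mm, so A is the one to use. The rheostat runs from side (328,165) to (380,200), with its knob at about (352,159). I still need to count the posts, so next I compute where the rheostat is and bring the wrist camera over it.

Run:
```python
from h import *
d=pickle.load(open('side0.pkl','rb'));P=pts(d)
print('knob top',ray(d,352,155,.150),'mid',ray(d,352,159,.133), P[155:165:2,352])
for u,v in ((332,150),(372,184)): print('plate top centre',ray(d,u,v,.118),P[v-1:v+2,u])
hsv=cv2.cvtColor(d['pixels'],cv2.COLOR_RGB2HSV)
m=(hsv[...,0]<15)&(hsv[...,1]>90)&(P[...,1]<-.1)&(P[...,0]>.3)&(P[...,2]>.06)&(P[...,2]<.11)
q=P[m];print('tube',len(q),q.mean(0),cv2.fitLine(q[:,:2].astype(np.float32),cv2.DIST_L2,0,.01,.01).ravel(),q.min(0),q.max(0))
```

```text
knob top [ 0.48956268 -0.30759084  0.15      ] mid [ 0.48802488 -0.30709835  0.133     ] [[ 0.48926374 -0.30699689  0.1504795 ]
 [ 0.4828818  -0.2955819   0.15110656]
 [ 0.4852456  -0.30156461  0.13754639]
 [ 0.48402098 -0.30041609  0.12975305]
 [ 0.48759737 -0.30885332  0.11390432]]
plate top centre [ 0.58825982 -0.33292235  0.118     ] [[ 0.60427928 -0.36057122  0.10005306]
 [ 0.60106902 -0.35530266  0.09972463]
 [ 0.59914095 -0.35227326  0.09758248]]
plate top centre [ 0.36807574 -0.23728415  0.118     ] [[ 0.37138007 -0.24394263  0.11641479]
 [ 0.36905814 -0.23957745  0.11597149]
 [ 0.36802807 -0.23822625  0.11286922]]
tube 367 [ 0.48703839 -0.29372021  0.07802124] [ 0.9306358  -0.3659467   0.48703837 -0.29372022] [ 0.3969911  -0.34761241  0.0602196 ] [ 0.58696782 -0.24884128  0.10097223]
```

```bash
python3 -m jog '[[0,0,-4,0],[-33,-18.6,-4,0.39],[-33,-18.6,-4,0.39],[-33,-18.6,-4,0.39],[-33,-18.6,-4,0.39],[-33,-18.6,-4,0.39],[-33,-18.6,-4,0.39],[-33,-18.6,-4,0.39],[-33,-18.6,-4,0.39],[-33,-18.6,-4,0.39],[-33,-18.6,-4,0.39],[-33,-18.6,-4,0.39],[-33,-18.6,-4,0.39],[-33,-18.6,-4,0.39]]' -1 40
python3 - <<'E'
from h import *
c=cam('wrist','wrist1.png'); pickle.dump(c,open('wrist1.pkl','wb'))
E
```

```text
t: 1.32
eef_pos: [0.49, -0.3283, 0.271]
tool_rot: [-0.0, 0.83, 0.558, 0.0]
contact_force: [0.8, -0.1, -0.1]
gripper_width: 1.0
grasp_force: 0.0
```

View pics/wrist1.png

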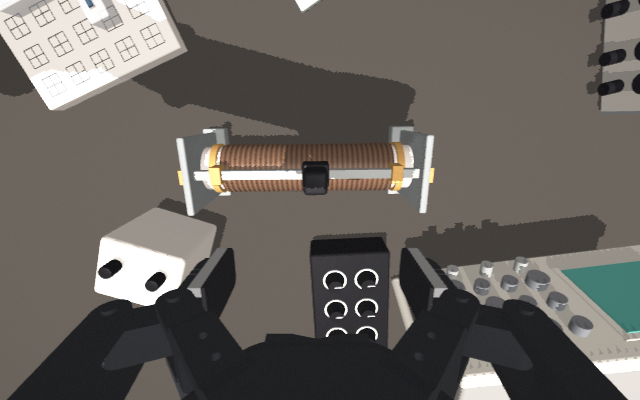

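The rheostat is level in the picture, so the spin matches it. The knob is at (315,178) and the end plates at (190,175) and (427,172). The posts are hidden from above, so I enlarge both ends from the fixed cameras.

Run:
```python
from h import *
d=pickle.load(open('side0.pkl','rb')); s0=pickle.load(open('scene0.pkl','rb'));s=cam('scene');s1=cam('side')
def crop(c,x,y,w,h): return cv2.convertScaleAbs(cv2.resize(c['pixels'][y:y+h,x:x+w,::-1],(390,290),interpolation=cv2.INTER_CUBIC),alpha=1.5,beta=20)
p=proj(s,[.49,-.307,.08]).astype(int);print(p)
cv2.imwrite('pics/crop2.png',np.vstack([np.hstack([crop(d,312,135,52,39),crop(d,352,170,52,39)]),np.hstack([crop(s,p[0]-52,p[1]-39,104,78),crop(s0,p[0]-52,p[1]-39,104,78)])]))
w=pickle.load(open('wrist1.pkl','rb'));P=pts(w)
hsv=cv2.cvtColor(w['pixels'],cv2.COLOR_RGB2GRAY)
m=(P[...,2]>.14)&(P[...,2]<.156);m[:130]=0;m[230:]=0;m[:,:280]=0;m[:,350:]=0
q=P[m];print('knob top',len(q),q.mean(0),cv2.minAreaRect(q[:,:2].astype(np.float32)))
print(ray(w,315,170,.15))
for x0,x1 in ((170,210),(410,440)):
    m=(P[...,2]>.108)&(P[...,2]<.122);m[:110]=0;m[230:]=0;m[:,:x0]=0;m[:,x1:]=0
    q=P[m];print('end',len(q),q.mean(0),cv2.minAreaRect(q[:,:2].astype(np.float32)))
```

```text
[282 174]
knob top 584 [ 0.4917765  -0.31658275  0.14840873] ((0.49118471145629883, -0.31718647480010986), (0.022871868684887886, 0.023375585675239563), 68.18063354492188)
[ 0.49694454 -0.30566051  0.15      ]
end 884 [ 0.36286499 -0.26511661  0.11538672] ((0.3668544590473175, -0.2698211371898651), (0.08519308269023895, 0.03312050178647041), 59.15799331665039)
end 814 [ 0.6022235  -0.35949137  0.11544686] ((0.6042732000350952, -0.36223113536834717), (0.08489354699850082, 0.01297746878117323), 68.26042938232422)
```

View pics/crop2.png

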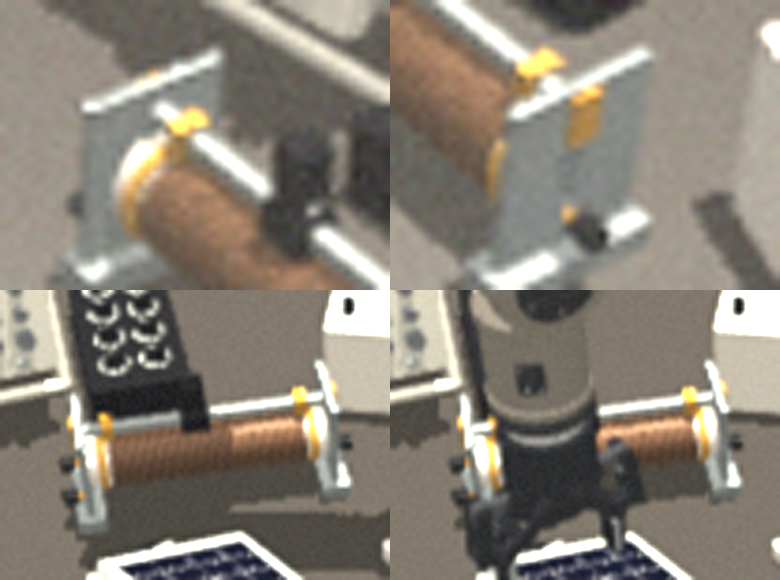

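Scene crop, lower left: the far (+x) end carries two dark posts at crop (67,465) and (70,495). The near end shows a single post at (345,440), and the upper-right side crop confirms it. So the knob has to slide towards world +x, about 72 mm along the current tool +y. I lower the fingers over the knob and close.

```bash
python3 -m jog '[[1.1,-0.3,2,0],[1.1,-0.3,5,0],[1.1,-0.3,8,0],[1.1,-0.3,11,0],[1.1,-0.3,13,0],[1.1,-0.3,14.9,0],[1.1,-0.3,14.9,0],[1.1,-0.3,14.9,0]]' && python3 -m jog '[[0,0,0,0],[0,0,0,0],[0,0,0,0],[0,0,0,0],[0,0,0,0],[0,0,0,0],[0,0,0,0],[0,0,0,0],[0,0,0,0],[0,0,0,0]]' 1 40
```

```text
t: 2.13
eef_pos: [0.4904, -0.3176, 0.1217]
tool_rot: [-0.001, 0.83, 0.557, -0.0]
contact_force: [-0.2, -0.7, -0.2]
gripper_width: 0.999
grasp_force: 0.0
t: 2.97
eef_pos: [0.4909, -0.3189, 0.1232]
tool_rot: [0.001, 0.831, 0.557, 0.0]
contact_force: [-1.1, 0.2, 5.6]
gripper_width: 0.27
grasp_force: 42.1
```

```bash
python3 -m jog '[[0,1,0,0],[0,2,0,0],[0,3,0,0],[0,4,0,0],[0,5,0,0],[0,6,0,0],[0,6.5,0,0],[0,6.8,0,0],[0,7,0,0],[0,7.2,0,0],[0,7.4,0,0],[0,7.6,0,0],[0,7.6,0,0],[0,7.6,0,0]]'
```

```text
t: 4.13
eef_pos: [0.5566, -0.3449, 0.1231]
tool_rot: [-0.005, 0.831, 0.557, -0.002]
contact_force: [-16.7, 11.1, 20.4]
gripper_width: 0.273
grasp_force: 44.3
```

```bash
python3 -m jog '[[0,0,0,0],[0,0,0,0],[0,0,0,0],[0,0,0,0],[0,0,0,0],[0,0,0,0],[0,0,-3,0],[0,0,-7,0],[0,0,-11,0],[0,0,-15,0],[0,0,-16,0],[0,0,-16,0]]' -1 && python3 -m jog '[[58.3,-40.9,0,-1.81],[58.3,-40.9,0,-1.81],[58.3,-40.9,0,-1.81],[58.3,-40.9,0,-1.81],[58.3,-40.9,0,-1.81],[58.3,-40.9,0,-1.81],[58.3,-40.9,0,-1.81],[58.3,-40.9,0,-1.81],[58.3,-40.9,0,-1.81],[58.3,-40.9,0,-1.81],[58.3,-40.9,0,-1.81],[58.3,-40.9,0,-1.81],[58.3,-40.9,0,-1.81],[58.3,-40.9,0,-1.81],[58.3,-40.9,0,-1.81],[58.3,-40.9,0,-1.81],[58.3,-40.9,0,-1.81],[58.3,-40.9,0,-1.81],[58.3,-40.9,0,-1.81],[58.3,-40.9,0,-1.81]]'
python3 - <<'E'
from h import *
o=bot.get_obs();print(o['t'],o['eef_pos'],o['q'].round(2),o['tool_rot'])
c=cam('wrist','wrist2.png');pickle.dump(c,open('wrist2.pkl','wb'));P=pts(c)
m=((P[...,2]>.025)&(P[...,2]<.045)&(np.hypot(P[...,0]-.43,P[...,1]-.348)<.09)).astype(np.uint8)
k,lab,st,ce=cv2.connectedComponentsWithStats(m);i=1+np.argmax(st[1:,4]);q=P[lab==i];print(st[i],cv2.minAreaRect(q[:,:2].astype(np.float32)),np.median(q[:,2]))
d=cam('side');P=pts(d)
m=(P[...,2]>.125)&(P[...,2]<.16)&(np.hypot(P[...,0]-.558,P[...,1]+.345)<.05)
q=P[m];print('knob side',len(q),q.mean(0),q.min(0),q.max(0))
s=cam('scene');P=pts(s);m=(P[...,2]>.125)&(P[...,2]<.16)&(np.hypot(P[...,0]-.558,P[...,1]+.345)<.05);q=P[m];print('knob scene',len(q),q.mean(0),q.min(0),q.max(0))
# plate, unobstructed
for n,c in (('side',d),('scene',s)):
    P=pts(c); hsv=cv2.cvtColor(c['pixels'],cv2.COLOR_RGB2HSV)
    m=(P[...,2]>.08)&(P[...,2]<.2)&(P[...,0]>.45)&(P[...,0]<.8)&(P[...,1]>.09)&(P[...,1]<.19);q=P[m]
    for _ in range(5):
        A=np.c_[q[:,:2],np.ones(len(q))]; co=np.linalg.lstsq(A,q[:,2],rcond=None)[0]; q=q[abs(q[:,2]-A@co)<.003]
    a=P[(P[...,2]>.08)&(P[...,0]>.45)&(P[...,0]<.8)&(P[...,1]>.0)&(P[...,1]<.25)&(abs(P[...,2]-P[...,:2]@co[:2]-co[2])<.005)]
    print(n,len(q),co,np.degrees(np.arctan(np.hypot(*co[:2]))),np.degrees(np.arctan2(co[1],co[0])),len(a),cv2.minAreaRect(a[:,:2].astype(np.float32)))
E
```

```text
t: 5.13
eef_pos: [0.5626, -0.349, 0.2872]
tool_rot: [0.004, 0.831, 0.557, 0.002]
contact_force: [-0.1, -0.6, -1.6]
gripper_width: 1.002
grasp_force: 0.0
t: 6.8
eef_pos: [0.4038, 0.3464, 0.281]
tool_rot: [-0.001, 0.075, 0.997, -0.001]
contact_force: [0.7, -0.4, 1.1]
gripper_width: 1.002
grasp_force: 0.0
6.8 [0.40378778 0.34639145 0.28098571] [-0.44  0.23 -0.45  1.81  0.11  1.13  0.49] [-7.81284461e-04  7.50473101e-02  9.97179237e-01 -9.27452909e-04]
[ 301  141   33   88 2644] ((0.4286653697490692, 0.34291425347328186), (0.045302242040634155, 0.12984949350357056), 82.26802825927734) 0.031420391218150684
knob side 61 [ 0.55595277 -0.33583237  0.14056449] [ 0.54222134 -0.3540594   0.12627993] [ 0.57312534 -0.32275289  0.15260103]
knob scene 53 [ 0.55778364 -0.33593977  0.14251507] [ 0.54345689 -0.35650358  0.12731155] [ 0.569952   -0.32161714  0.1534341 ]
side 202 [ 0.43020104  0.06382592 -0.12542615] 23.504702527767527 8.439015295467089 460 ((0.598652720451355, 0.11617539823055267), (0.16703422367572784, 0.20873570442199707), 8.874580383300781)
scene 956 [ 0.42826559  0.07129099 -0.12269819] 23.468497136673378 9.451048563306879 1553 ((0.5978102087974548, 0.10371221601963043), (0.16977038979530334, 0.2346697449684143), 9.689813613891602)
```

View pics/wrist2.png

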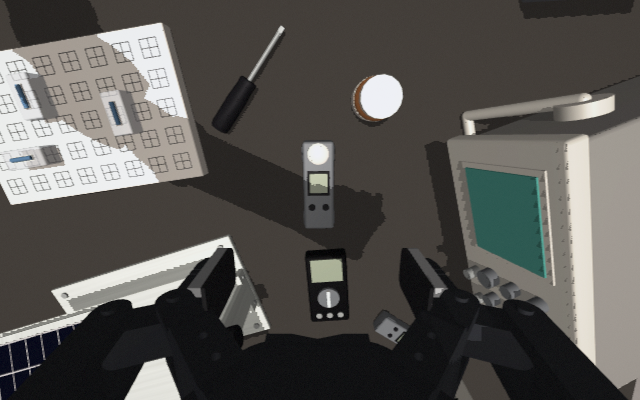

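The wrist picture shows meter A (window up and white) upright at (302–334, 141–228), in line with the tool. The jar is at (378,100). The knob is now at about (0.558,-0.343), the stop end. I grip the meter next and measure the plate in its own plane in the same step.

```bash
python3 - <<'E'
from h import *
n=np.array([-.429,-.0685,1]);n/=np.linalg.norm(n); y=np.array([-np.sin(np.radians(9.1)),np.cos(np.radians(9.1)),0]);y-=n*(n@y);y/=np.linalg.norm(y);x=np.cross(y,n)
O=np.array([.6,.13,.429*.6+.0685*.13-.124])
out=[]
for nm in('side','scene'):
    c=cam(nm);P=pts(c);q=P-O;X,Y,Z=q@x,q@y,q@n
    m=(abs(Z)<.005)&(abs(X)<.13)&(abs(Y)<.12); print(nm,'Z',np.median(Z[m]))
    for lo in(-.04,-.02,0,.02,.04):
        a=X[m&(abs(Y-lo)<.01)]; b=Y[m&(abs(X-lo)<.01)]; print(lo,'X',a.min().round(3),a.max().round(3),'Y',b.min().round(3),b.max().round(3))
    m2=(abs(Z-.016)<.004)&(abs(X)<.09)&(Y>-.2)&(Y<.02);print('frame Ymax',np.percentile(Y[m2],[95,99]),'X',X[m2].min(),X[m2].max())
print(O,x,y,n)
E
python3 -m jog '[[-2.5,0.15,4,0],[-2.5,0.15,8,0],[-2.5,0.15,12,0],[-2.5,0.15,16,0],[-2.5,0.15,20,0],[-2.5,0.15,23.5,0],[-2.5,0.15,26,0],[-2.5,0.15,27.4,0],[-2.5,0.15,27.4,0],[-2.5,0.15,27.4,0]]'
```

```text
side Z -0.001163265689007995
-0.04 X -0.094 -0.036 Y -0.075 0.064
-0.02 X -0.094 -0.04 Y -0.074 0.093
t: 7.83
eef_pos: [0.4293, 0.3439, 0.0081]
tool_rot: [-0.0, 0.076, 0.997, -0.001]
contact_force: [0.9, 1.4, 0.6]
gripper_width: 1.002
grasp_force: 0.0Traceback (most recent call last):
  File "<stdin>", line 9, in <module>
    return umr_minimum(a, axis, None, out, keepdims, initial, where)
ValueError: zero-size array to reduction operation minimum which has no identity
```

```bash
python3 -m jog '[[0,0,0,0],[0,0,0,0],[0,0,0,0],[0,0,0,0],[0,0,0,0],[0,0,0,0],[0,0,0,0],[0,0,0,0]]' 1 25 && python3 -m jog '[[0,0,-1,0],[0,0,-3,0],[0,0,-6,0],[0,0,-10,0],[0,0,-14,0],[0,0,-18,0],[0,0,-22,0],[0,0,-26,0],[0,0,-28,0],[0,0,-28,0],[0,0,-28,0],[0,0,-28,0]]'
python3 - <<'E'
from h import *
n=np.array([-.429,-.0685,1]);n/=np.linalg.norm(n); y=np.array([-np.sin(np.radians(9.1)),np.cos(np.radians(9.1)),0]);y-=n*(n@y);y/=np.linalg.norm(y);x=np.cross(y,n)
O=np.array([.6,.13,.429*.6+.0685*.13-.124])
f=lambda a:(len(a),a.min().round(3),a.max().round(3)) if len(a) else 0
for nm in('scene','side'):
    c=cam(nm);pickle.dump(c,open(nm+'3.pkl','wb'));P=pts(c);q=P-O;X,Y,Z=q@x,q@y,q@n
    m=(abs(Z)<.005)&(abs(X)<.13)&(abs(Y)<.12); print(nm,'Z',np.median(Z[m]))
    for lo in(-.04,-.02,0,.02,.04): print(lo,'X',f(X[m&(abs(Y-lo)<.01)]),'Y',f(Y[m&(abs(X-lo)<.01)]))
    m2=(abs(Z-.016)<.004)&(abs(X)<.09)&(Y>-.2)&(Y<.02);print('frame',np.percentile(Y[m2],[5,95,99]),f(X[m2]))
print(O,x,y,n)
w=cam('wrist','wrist3.png')
E
```

```text
t: 8.5
eef_pos: [0.4298, 0.3452, 0.0096]
tool_rot: [0.001, 0.075, 0.997, 0.0]
contact_force: [-0.0, -2.4, 7.6]
gripper_width: 0.513
grasp_force: 25.7
t: 9.5
eef_pos: [0.4282, 0.344, 0.2871]
tool_rot: [-0.001, 0.075, 0.997, -0.001]
contact_force: [0.2, -0.2, -3.6]
gripper_width: 0.507
grasp_force: 27.1
scene Z 0.001051384821070003
-0.04 X (199, np.float64(-0.097), np.float64(0.085)) Y (145, np.float64(-0.072), np.float64(0.064))
-0.02 X (193, np.float64(-0.096), np.float64(0.084)) Y (159, np.float64(-0.074), np.float64(0.091))
0 X (210, np.float64(-0.097), np.float64(0.087)) Y (203, np.float64(-0.074), np.float64(0.091))
0.02 X (211, np.float64(-0.096), np.float64(0.083)) Y (162, np.float64(-0.072), np.float64(0.075))
0.04 X (218, np.float64(-0.094), np.float64(0.084)) Y (172, np.float64(-0.074), np.float64(0.064))
frame [-0.19238624 -0.07285626 -0.06972514] (1022, np.float64(-0.09), np.float64(0.083))
side Z -0.0008723639131247107
-0.04 X (89, np.float64(-0.094), np.float64(-0.029)) Y (86, np.float64(-0.075), np.float64(0.047))
-0.02 X (79, np.float64(-0.094), np.float64(-0.038)) Y (44, np.float64(-0.073), np.float64(0.074))
0 X (73, np.float64(-0.094), np.float64(-0.027)) Y (24, np.float64(-0.075), np.float64(-0.053))
0.02 X (79, np.float64(-0.094), np.float64(-0.047)) Y (12, np.float64(-0.074), np.float64(-0.061))
0.04 X (86, np.float64(-0.095), np.float64(0.084)) Y 0
frame [-0.19363846 -0.07621899 -0.06988097] (1229, np.float64(-0.089), np.float64(0.081))
[0.6      0.13     0.142305] [0.90564292 0.14506049 0.39845746] [-1.58081575e-01  9.87426040e-01 -1.78311740e-04] [-0.39347314 -0.0628273   0.9171868 ]
```

Two views agree on the plate: 181 mm up the slope, slope 23.4°, centre at (0.596, 0.125, 0.140), against an expected height of 0.141. The grip width is 43–44 mm, as it should be. The rows only shift and spin the tool, so the meter has to pivot in the pads: the uphill foot will touch first, at a TCP height of about 0.171, and flush should come near 0.1475. I move above the plate now.

```bash
python3 -m jog '[[-18.85,-19.4,0,-0.31],[-18.85,-19.4,0,-0.31],[-18.85,-19.4,0,-0.31],[-18.85,-19.4,0,-0.31],[-18.85,-19.4,0,-0.31],[-18.85,-19.4,0,-0.31],[-18.85,-19.4,0,-0.31],[-18.85,-19.4,0,-0.31],[-18.85,-19.4,3,-0.31],[-18.85,-19.4,6,-0.31],[-18.85,-19.4,8.7,-0.31],[-18.85,-19.4,9.7,-0.31],[-18.85,-19.4,9.7,-0.31],[-18.85,-19.4,9.7,-0.31],[-18.85,-19.4,9.7,-0.31]]'
python3 - <<'E'
from h import *
o=bot.get_obs();print(o['eef_pos'],o['tool_rot'],o['contact_force'],o['torque'])
a=[]
for n in('side','scene'):
    c=cam(n);p=proj(c,[.59,.125,.17]).astype(int);x,y=p-[50,60];a.append(cv2.resize(c['pixels'][y:y+100,x:x+100,::-1],(390,390),interpolation=cv2.INTER_CUBIC))
cv2.imwrite('pics/hover.png',np.hstack(a))
E
```

```text
t: 10.9
eef_pos: [0.5873, 0.1254, 0.1929]
tool_rot: [0.001, -0.08, 0.997, 0.0]
contact_force: [-0.2, -0.2, -2.0]
gripper_width: 0.514
grasp_force: 27.0
[0.58726647 0.12540901 0.19291059] [ 1.20031183e-03 -7.96209648e-02  9.96824438e-01  3.17645534e-04] [-0.2335956  -0.17739114 -1.9905837 ] [ 0.06356441 -0.06714113 -0.01571874]
```

View pics/hover.png

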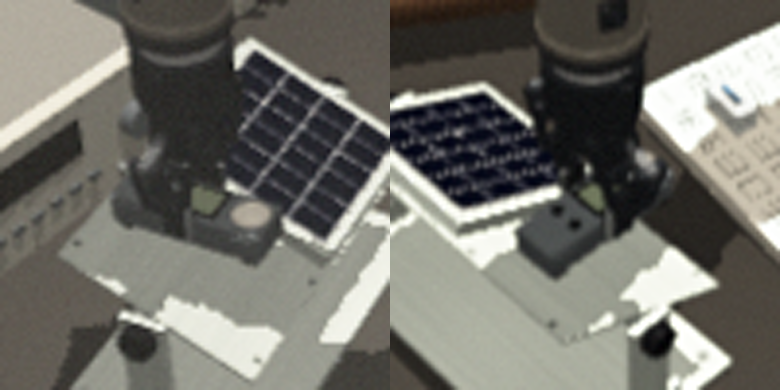

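The meter is gripped level above the plate, clear of the module frame on its right. I lower it slowly at 20 N grip.

```bash
python3 -m jog '[[0.15,-0.15,0.5,0],[0.15,-0.15,1,0],[0.15,-0.15,1.4,0],[0.15,-0.15,1.7,0],[0.15,-0.15,1.9,0],[0.15,-0.15,2.1,0],[0.15,-0.15,2.2,0],[0.15,-0.15,2.3,0],[0.15,-0.15,2.4,0],[0.15,-0.15,2.5,0],[0.15,-0.15,2.6,0],[0.15,-0.15,2.7,0],[0.15,-0.15,2.7,0]]' 1 20
```

```text
t: 12.08
eef_pos: [0.583, 0.1231, 0.1641]
tool_rot: [-0.002, -0.08, 0.997, -0.0]
contact_force: [-7.8, -1.8, 3.7]
gripper_width: 0.51
grasp_force: 27.7
```

```bash
python3 -m jog '[[0,0,0.1,0],[0,0,0.2,0],[0,0,0.3,0],[0,0,0.4,0],[0,0,0.5,0],[0,0,0.6,0],[0,0,0.6,0]]'; python3 -m jog '[[0,0,0.1,0],[0,0,0.2,0],[0,0,0.3,0],[0,0,0.4,0],[0,0,0.4,0],[0,0,0.4,0]]'; python3 -c "
from station import bot
print(bot.get_obs()['torque'])"
```

```text
t: 12.67
eef_pos: [0.5832, 0.123, 0.1581]
tool_rot: [-0.002, -0.08, 0.997, -0.0]
contact_force: [-7.1, -0.5, 2.6]
gripper_width: 0.506
grasp_force: 28.2
t: 13.17
eef_pos: [0.5836, 0.123, 0.1542]
tool_rot: [-0.001, -0.08, 0.997, -0.0]
contact_force: [-5.7, -1.0, 2.2]
gripper_width: 0.511
grasp_force: 28.5
[-0.11314972  0.87397352 -0.00963055]
```

```bash
python3 -m jog '[[0,0,0.1,0],[0,0,0.2,0],[0,0,0.3,0],[0,0,0.4,0],[0,0,0.4,0],[0,0,0.4,0]]'; python3 -m jog '[[0,0,0.1,0],[0,0,0.2,0],[0,0,0.2,0],[0,0,0.2,0]]';python3 -m jog '[[0,0,0.1,0],[0,0,0.1,0],[0,0,0.1,0]]'; python3 -c "
from station import bot
print(bot.get_obs()['torque'])"
```

```text
t: 13.67
eef_pos: [0.5837, 0.123, 0.1502]
tool_rot: [-0.001, -0.08, 0.997, -0.0]
contact_force: [-5.5, -0.9, 2.6]
gripper_width: 0.511
grasp_force: 28.9
t: 14.0
eef_pos: [0.5838, 0.123, 0.1482]
tool_rot: [-0.001, -0.08, 0.997, -0.0]
contact_force: [-4.9, -1.6, 2.4]
gripper_width: 0.508
grasp_force: 29.1
t: 14.25
eef_pos: [0.5838, 0.123, 0.1473]
tool_rot: [-0.001, -0.08, 0.997, -0.0]
contact_force: [-5.7, -1.6, 1.8]
gripper_width: 0.508
grasp_force: 29.3
[-0.10260353  0.85918331  0.03724419]
```

```bash
python3 -m jog '[[0,0,0.1,0],[0,0,0.1,0],[0,0,0.1,0]]';python3 -m jog '[[0,0,0.1,0],[0,0,0.1,0],[0,0,0.1,0]]';python3 - <<'E'
from h import *
print(bot.get_obs()['torque'])
n=np.array([-.39347314,-.0628273,.9171868]);C=np.array([.5957,.1253,.1401]);y=np.array([-.158,.9874,0]);x=np.cross(y,n)
a=[]
for nm in('side','scene'):
    c=cam(nm);P=pts(c);q=P-C;X,Y,Z=q@x,q@y,q@n
    m=(Z>.02)&(Z<.04)&(abs(Y)<.019)&(abs(X)<.085)&(abs(X)>.015)
    m&=c['pixels'].max(2)>45
    if m.sum()>20:
        A=np.c_[X[m],Y[m],np.ones(m.sum())];co,_,_,_=np.linalg.lstsq(A,Z[m],rcond=None);r=abs(Z[m]-A@co);k=r<.004;co=np.linalg.lstsq(A[k],Z[m][k],rcond=None)[0];print(nm,m.sum(),k.sum(),co,X[m].min(),X[m].max())
    p=proj(c,[.59,.125,.17]).astype(int);u,v=p-[35,40];a.append(cv2.convertScaleAbs(cv2.resize(c['pixels'][v:v+70,u:u+70,::-1],(390,390),interpolation=cv2.INTER_CUBIC),alpha=1.5,beta=15))
cv2.imwrite('pics/press.png',np.hstack(a))
E
```

```text
t: 14.5
eef_pos: [0.5839, 0.1231, 0.1468]
tool_rot: [-0.001, -0.08, 0.997, -0.0]
contact_force: [-6.9, -1.1, 6.1]
gripper_width: 0.513
grasp_force: 29.7
t: 14.75
eef_pos: [0.5839, 0.123, 0.1467]
tool_rot: [-0.001, -0.08, 0.997, -0.0]
contact_force: [-9.9, -2.4, 13.7]
gripper_width: 0.51
grasp_force: 30.6
[-0.31736549  1.79052539  0.0240377 ]
side 185 161 [-0.02691011  0.01091122  0.03113418] -0.06743725263912721 0.0625927926614302
scene 129 95 [-0.05556122 -0.02986337  0.03438524] -0.06895292382187508 0.06336826029552119
```

View pics/press.png

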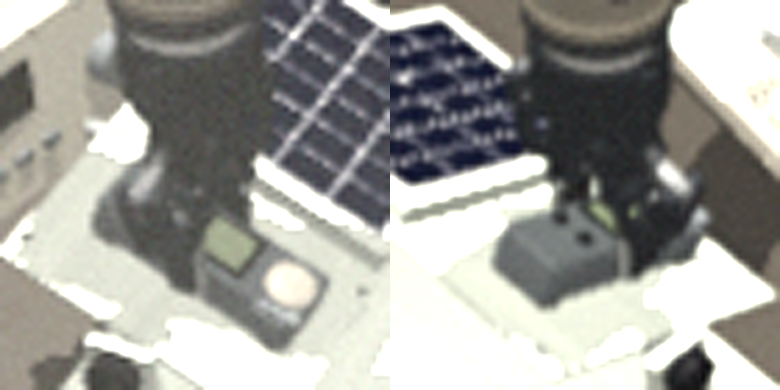

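The pictures show the meter lying along the slope on the plate, with the window at the low end (side crop (292,283)). Below 0.147 the contact became stiff, about 18 N along the plate normal, so both feet appear to be seated. I check the flushness against the plate in the same camera frames.

Run:
```python
from h import *
n=np.array([-.39347314,-.0628273,.9171868]);C=np.array([.5957,.1253,.1401]);y=np.array([-.158,.9874,0]);x=np.cross(y,n)
def fit(X,Y,Z,m,z0):
    A=np.c_[X[m],Y[m],np.ones(m.sum())];b=Z[m];k=abs(b-np.median(b))<.006
    for _ in range(6): co=np.linalg.lstsq(A[k],b[k],rcond=None)[0];k=abs(b-A@co)<.0025
    return k.sum(),co.round(4)
for nm in('side','scene'):
    Ps=[pts(cam(nm)) for _ in range(4)]
    X,Y,Z=[np.concatenate([((P-C)@v).ravel() for P in Ps]) for v in(x,y,n)]
    print(nm,'plate',fit(X,Y,Z,(abs(Z)<.006)&(abs(X)<.085)&(Y>.03)&(Y<.06),0),fit(X,Y,Z,(abs(Z)<.006)&(abs(X)<.085)&(Y<.06)&(Y>-.06),0))
    for s in(-1,1):
        m=(Z>.022)&(Z<.042)&(abs(Y)<.016)&(X*s>.018)&(X*s<.056); print(' end',s,m.sum(),np.percentile(Z[m],[25,50,75]).round(4) if m.sum() else '',np.median(X[m]))
    m=(Z>.026)&(Z<.038)&(abs(Y)<.016)&(abs(X)<.057)&(abs(X)>.018);print(' top',m.sum(),fit(X,Y,Z,m,0))
```

```text
side plate (np.int64(1202), array([-0.0039,  0.0009, -0.0009])) (np.int64(2427), array([-0.0021,  0.0017, -0.0009]))
 end -1 391 [0.0305 0.0325 0.0344] -0.037222955843594294
 end 1 34 [0.0298 0.0315 0.033 ] 0.024319866581009795
 top 424 (np.int64(286), array([-0.0233,  0.0224,  0.0318]))
scene plate (np.int64(1082), array([-0.0001, -0.0026,  0.0013])) (np.int64(2298), array([0.0018, 0.0021, 0.001 ]))
 end -1 12 [0.0324 0.0335 0.0338] -0.026607604216659617
 end 1 280 [0.0321 0.0333 0.0344] 0.03812868913347997
 top 305 (np.int64(273), array([ 0.0003, -0.0097,  0.0333]))
```

The meter top stands 33.4 mm above the plate at the low end and 32.3 mm at the high end, so it is flush to about 0.015 rad. It is centred within about 3 mm, and the plate hasn't moved. The knob travelled 71 mm into a 20 N hard stop. I let it settle and hand in.

```bash
python3 -m jog '[[0,0,0,0],[0,0,0,0],[0,0,0,0],[0,0,0,0]]'; python3 -c "
from station import bot
print(bot.hand_in())"
```

```text
t: 15.58
eef_pos: [0.584, 0.123, 0.1468]
tool_rot: [-0.001, -0.08, 0.997, -0.0]
contact_force: [-8.9, -2.3, 13.0]
gripper_width: 0.511
grasp_force: 30.6
the job is handed in; nothing more can be done
None
```

I handed the job in with the rheostat grip pushed against its two-post stop and the larger meter still gripped, flush and centred on the bare plate at about 17 N; the hand-in returned no verdict.

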